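# Complete the checking kit without doubling anything

### The job

Complete the checking kit in the blue three-bay tray: it must hold exactly one black torch, one aluminium step block and one yellow plug, one to a bay. One of them is in the tray already and stays where it is, so take only the two missing kinds from the green mat, and leave the spares on the mat. Lay each part flat in an empty bay, the way up it lies now, setting it down gently rather than dropping it, and do not disturb the bottle, setting ring and marker lying about.

Things in the scene. Friction and masses are not known exactly. Their poses are not given: they have to be found in the camera images.
- kit_tray: blue shallow tray, screwed down, 160 (x) by 262 mm (y), three bays along y, each 150 (x) by 82 mm (y), centres 86 mm apart. Origin: centre of underside. Floor 4 mm thick; dividers and side walls rise 8 mm above the floor (fingertips 10 mm above the floor clear them), end walls at +-x 20 mm. At the start one bay holds a torch or a step block, two are empty (a flat grey dot on each floor)
- bay_left (a point): centre of the floor of the tray's bay at +y; its axes are those of the tray (x along the bay), z up from the floor
- bay_middle (a point): centre of the floor of the tray's middle bay, same axes
- bay_right (a point): centre of the floor of the tray's bay at -y, same axes
- mat: green mat with a thin grey border line, fixed on the bench, 310 mm (own x) by 270 mm (own y), 4 mm thick, origin at the centre of its underside. Four of the parts lie on it at the start.
- torch_1: black inspection torch lying flat, 111 mm long (own y), 0.11 kg, on the mat or in the tray. Origin: mid-length, on its underside; z up. Hexagonal head 32 mm wide, 28 mm high, the last 26 mm at -y; collar of the same section, last 8 mm at +y. Grip across the round barrel at the origin: 24 mm thick, axis 14 mm up
- torch_2: second, same: black inspection torch lying flat, 111 mm long (own y), 0.11 kg, on the mat or in the tray. Origin: mid-length, on its underside; z up. Hexagonal head 32 mm wide, 28 mm high, the last 26 mm at -y; collar of the same section, last 8 mm at +y. Grip across the round barrel at the origin: 24 mm thick, axis 14 mm up
- step_block_1: bare aluminium step block, 80 (own y) by 30 mm (x), 0.5 kg, on the mat or in the tray. Origin: centre of its underside; z up. Four 20 mm steps: 42 mm high at the -y end, then 32, 22, 12 mm at the +y end. Grip the two plain sides across x, best 10 mm to the -y side of the origin
- step_block_2: second, same: bare aluminium step block, 80 (own y) by 30 mm (x), 0.5 kg, on the mat or in the tray. Origin: centre of its underside; z up. Four 20 mm steps: 42 mm high at the -y end, then 32, 22, 12 mm at the +y end. Grip the two plain sides across x, best 10 mm to the -y side of the origin
- plug: the only yellow plug: a barrel-shaped moulding lying flat, 60 mm long (own y) with black ends, 32 mm wide (x), 33 mm high, 0.06 kg. Origin at the middle of its underside, z up. Grip across x at the origin, round the belly (thickest about 16 mm up). It starts on the mat.
- clamp_top (a point): top of the tallest screw of a fixed clamp stand that rises between the mat and the tray, 226 mm above the bench; the stand fills about 130 by 120 mm under it and its arm runs away from the robot and slightly left. Never moves. Carry parts across above it, fingertips at 250 mm or more
- bottle: bystander: white squeeze bottle with blue label and nozzle, 35 mm thick, 94 mm high, standing upright; origin at the centre of its base
- ring: bystander: pale steel setting ring lying flat, 52 mm across, 18 mm high; origin at the centre of its underside
- marker: bystander: white and red paint marker lying flat, 129 mm long (own y), 16 mm thick; origin at mid-length, on its underside
There are look-alikes about, which are no part of the job. Leave any brown look-alike of the torch_2 alone.

How it is judged:
At the end, for the whole second after the job is handed in: One torch, one step block and the plug rest in the tray, one per bay, with their origins within 45 mm of its centre, under 6 mm off its floor, tipped under 0.15 rad. The part there at the start is within 30 mm of where it lay. The other torch and block lie on the mat (((((horizontal distance between torch_1 and bay_left below 0.045 m or horizontal distance between torch_1 and bay_middle below 0.045 m or horizontal distance between torch_1 and bay_right below 0.045 m) and z of torch_1 in the frame of kit_tray below 0.01 m and angle between torch_1's own z axis and vertical below 0.15 rad) and (x of torch_2 in the frame of mat between -0.155 and 0.155 m and y of torch_2 in the frame of mat between -0.135 and 0.135 m and z of torch_2 in the frame of mat below 0.012 m)) or (((horizontal distance between torch_2 and bay_left below 0.045 m or horizontal distance between torch_2 and bay_middle below 0.045 m or horizontal distance between torch_2 and bay_right below 0.045 m) and z of torch_2 in the frame of kit_tray below 0.01 m and angle between torch_2's own z axis and vertical below 0.15 rad) and (x of torch_1 in the frame of mat between -0.155 and 0.155 m and y of torch_1 in the frame of mat between -0.135 and 0.135 m and z of torch_1 in the frame of mat below 0.012 m))) and ((((horizontal distance between step_block_1 and bay_left below 0.045 m or horizontal distance between step_block_1 and bay_middle below 0.045 m or horizontal distance between step_block_1 and bay_right below 0.045 m) and z of step_block_1 in the frame of kit_tray below 0.01 m and angle between step_block_1's own z axis and vertical below 0.15 rad) and (x of step_block_2 in the frame of mat between -0.155 and 0.155 m and y of step_block_2 in the frame of mat between -0.135 and 0.135 m and z of step_block_2 in the frame of mat below 0.012 m)) or (((horizontal distance between step_block_2 and bay_left below 0.045 m or horizontal distance between step_block_2 and bay_middle below 0.045 m or horizontal distance between step_block_2 and bay_right below 0.045 m) and z of step_block_2 in the frame of kit_tray below 0.01 m and angle between step_block_2's own z axis and vertical below 0.15 rad) and (x of step_block_1 in the frame of mat between -0.155 and 0.155 m and y of step_block_1 in the frame of mat between -0.135 and 0.135 m and z of step_block_1 in the frame of mat below 0.012 m))) and (horizontal distance between plug and bay_left below 0.045 m or horizontal distance between plug and bay_middle below 0.045 m or horizontal distance between plug and bay_right below 0.045 m) and z of plug in the frame of kit_tray below 0.01 m and angle between plug's own z axis and vertical below 0.15 rad and horizontal distance between any of torch_1, torch_2, step_block_1, step_block_2, plug and bay_left below 0.045 m and horizontal distance between any of torch_1, torch_2, step_block_1, step_block_2, plug and bay_middle below 0.045 m and horizontal distance between any of torch_1, torch_2, step_block_1, step_block_2, plug and bay_right below 0.045 m and (((horizontal distance between torch_1 and bay_left below 0.045 m or horizontal distance between torch_1 and bay_middle below 0.045 m or horizontal distance between torch_1 and bay_right below 0.045 m) and distance of torch_1 from where it was at the start of the episode below 0.03 m) or ((horizontal distance between torch_2 and bay_left below 0.045 m or horizontal distance between torch_2 and bay_middle below 0.045 m or horizontal distance between torch_2 and bay_right below 0.045 m) and distance of torch_2 from where it was at the start of the episode below 0.03 m) or ((horizontal distance between step_block_1 and bay_left below 0.045 m or horizontal distance between step_block_1 and bay_middle below 0.045 m or horizontal distance between step_block_1 and bay_right below 0.045 m) and distance of step_block_1 from where it was at the start of the episode below 0.03 m) or ((horizontal distance between step_block_2 and bay_left below 0.045 m or horizontal distance between step_block_2 and bay_middle below 0.045 m or horizontal distance between step_block_2 and bay_right below 0.045 m) and distance of step_block_2 from where it was at the start of the episode below 0.03 m)) and linear speed of each of torch_1, torch_2, step_block_1, step_block_2, plug below 0.02 m/s); the robot touches nothing.
It fails at once if a part is dropped or flung (faster than 0.6 m/s while the fingers do not touch it: a fall of about 18 mm) ((contact force between the fingers and torch_1 below 0.05 N and linear speed of torch_1 above 0.6 m/s) or (contact force between the fingers and torch_2 below 0.05 N and linear speed of torch_2 above 0.6 m/s) or (contact force between the fingers and step_block_1 below 0.05 N and linear speed of step_block_1 above 0.6 m/s) or (contact force between the fingers and step_block_2 below 0.05 N and linear speed of step_block_2 above 0.6 m/s) or (contact force between the fingers and plug below 0.05 N and linear speed of plug above 0.6 m/s)).
It fails at once if the bottle, setting ring or marker is moved more than 30 mm or the bottle is knocked over (distance of any of bottle, ring, marker from where it was at the start of the episode above 0.03 m or angle between bottle's own z axis and vertical above 0.4 rad).
It also fails if it takes over 64 s, if anything falls off the work surface, if the arm or the gripper's body presses on something with over 40 N, if the wrist force passes 120 N, or if a joint passes its speed limit or range.

### The arm

A 7-joint arm with a two-finger parallel gripper is mounted at the origin on a cart in front of the work surface, level with it; the furniture and walls round the work are solid. World frame = base frame: x ahead of the robot, y to its left, z up, the work surface at z = 0. Lengths are in m, angles in rad, forces in N, time in s.
With the tool pointing down it reaches from about 0.425 to 0.925 m from the base axis. Payload 6.8 kg.
Tool frame: the origin (TCP) lies at the very end of the fingers, on their centre line; the grasp point (between the pads) lies 19 mm behind it; z points along the fingers, y is the line along which they close (so a half turn about z gives the same grasp; the last joint's range is limited). The gripper opens to 85 mm and grips with 20 to 120 N. Pads are 22 mm wide; open, the fingers measure 114 mm over their backs; the gripper's body (76 mm by 85 mm) begins 54 mm behind the grasp point. The pads swing forward as they close: fully open they stand 13 mm farther back than shut.
Start: joints at [1.04, 0.477, 0.022, 1.555, -0.011, 1.109, -0.083], TCP at [0.277, -0.616, 0.231] pointing down, gripper open.
Joint ranges: [-2.96, 2.96], [-0.34, 2.1], [-1.41, 1.46], [0.24, 2.44], [-1.37, 4.51], [0.17, 1.92], [-2.96, 2.96]. Speed limits (rad/s): [2.39, 2.39, 3.14, 3.14, 3.14, 3.14, 3.14].

### API

Orientations are given as a unit quaternion [w, x, y, z].
In Python, from station import bot gives the robot as it stands. The module is installed in compiled form; this text tells all that it offers.
- The arm moves only by the shell command python3 -m jog 'ROWS' [OPENING] [FORCE]. ROWS is JSON, a list of rows, each a list of 4 numbers: the shift along the tool's x, y, z in cm, then the turn about the tool's z in rad. In form: [[x, y, z, spin], ...]. A call has 1 to 20 rows; each row is the pose to reach, as a shift and turn from the pose commanded when the call began, along the tool's axes at that moment; what a row does not reach only later rows make up. A row lasts 1/12 s, in which the tool goes at most 41.7 mm and 7.16 degrees, less where a joint would pass 70% of its speed; a pose out of reach is approached as far as the arm can. A call with a gripper value outside its range is refused whole. OPENING is the closure, from -1 (fully open) to 1 (shut), set as the call begins (- or left out, the last holds). The fingers move at their own pace and stop on an object; FORCE is the grip in N (left out, the last holds). Time passes only in rows, so rows that repeat a pose let the fingers close. It gives the time, the measured TCP pose, the force, the opening and the grip force at its end, in the units of the state.
- bot.get_obs(): the state, without advancing time (a new reading comes with each control period).
- bot.read_camera(name): name is "scene" or "top" or "wrist"; returns a dict with "pixels" (420x560x3 uint8, red, green, blue), "depth" (420x560 float32, m along the optical axis (not along the pixel's ray), 0 where there is no reading), "fovy" (degrees; the focal length in pixels is half the picture's height over the tangent of half this angle, whatever the lens; pixels are square), "cx", "cy" (the principal point, pixels), "distortion" ([k1, k2, p1, p2, k3] as OpenCV has them; the pictures are not rectified), "pose" (4x4, takes a point from camera to world coordinates). Camera axes: x right, y down, z forward; pixel columns grow to the right and rows downward; lengths in m; the calibration is good to about 2 mm. A picture is of the moment at which its call begins.
- bot.hand_in(): hands the job in; it is judged then, once.
The state is a dict: "t": time; "q": joint angles; "joint_vel": joint speeds; "joint_torque": joint torques, N m; "eef_pos": TCP position; "tool_rot": TCP orientation; "contact_force": force on the tool from outside, world axes, zero at the start; "torque": the same for the moment, N m; "gripper_width": opening from 0.0 (shut) to 1.0 (fully open); "grasp_force": force on a finger pad.
Only numpy, scipy, OpenCV 4.12 (cv2) and the standard library are available. Lean on these libraries where they do the work, as an engineer would, in place of code of your own. Each camera call takes 0.05 s, during which the arm holds its last target. There are 200 camera calls.

## Working session

There is one attempt and no reset: what is moved stays moved. The work goes in short steps, Python scripts to look and compute and a shell command to move; the robot and the scene stay as the last step left them, time stands still between calls to the robot, and variables do not carry over. Pictures are saved under pics/ and viewed, at most 10 in all, crops included, and the job is handed in when it is done.

```bash
mkdir -p pics; cat > h.py <<'E'
import numpy as np, cv2
from station import bot
def cam(n):
    c=bot.read_camera(n); f=210/np.tan(np.radians(c["fovy"])/2)
    c["K"]=np.array([[f,0,c["cx"]],[0,f,c["cy"]],[0,0,1]]); c["D"]=np.array(c["distortion"],float); c["pose"]=np.array(c["pose"]); return c
def rays(c,uv):
    p=cv2.undistortPoints(np.array(uv,float).reshape(-1,1,2),c["K"],c["D"]).reshape(-1,2)
    return np.c_[p,np.ones(len(p))]@c["pose"][:3,:3].T
def onplane(c,uv,z):
    d=rays(c,uv);o=c["pose"][:3,3]; return o+d*((z-o[2])/d[:,2])[:,None]
def cloud(c):
    h,w=c["depth"].shape; v,u=np.mgrid[:h,:w]
    return (c["pose"][:3,3]+rays(c,np.c_[u.ravel(),v.ravel()])*c["depth"].reshape(-1,1)).reshape(h,w,3)
def save(n,im): cv2.imwrite("pics/"+n,cv2.cvtColor(im,cv2.COLOR_RGB2BGR))
E
python3 - <<'E'
from h import *
for n in("top","scene"):
    c=cam(n); save(n+"0.png",c["pixels"]); print(n,c["pose"].round(3).tolist(),c["fovy"],(c["depth"]>0).mean())
o=bot.get_obs();print(o["t"],o["eef_pos"],o["tool_rot"],o["gripper_width"])
E
```

```text
top [[-0.028, -0.99, 0.141, 0.341], [-1.0, 0.027, -0.015, -0.102], [0.011, -0.142, -0.99, 1.386], [0.0, 0.0, 0.0, 1.0]] 55.018534861379926 0.9959183673469387
scene [[-0.482, -0.43, 0.764, -0.544], [-0.876, 0.254, -0.41, 0.462], [-0.018, -0.867, -0.499, 0.86], [0.0, 0.0, 0.0, 1.0]] 50.32168684316416 0.9433843537414967
0.1 [ 0.2767204  -0.61507941  0.23041267] [-8.07797127e-04  9.77735876e-01  2.09837675e-01 -2.34881210e-04] 1.0018387879173591
```

View pics/top0.png

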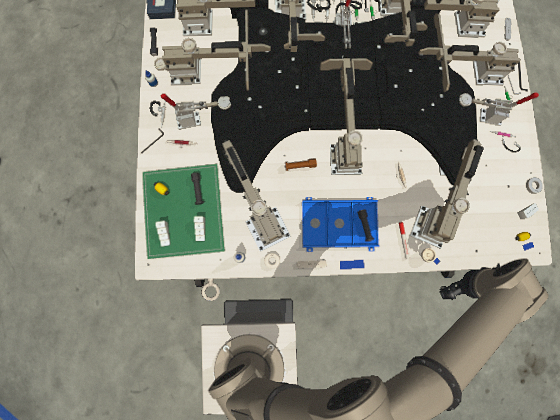

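View pics/scene0.png

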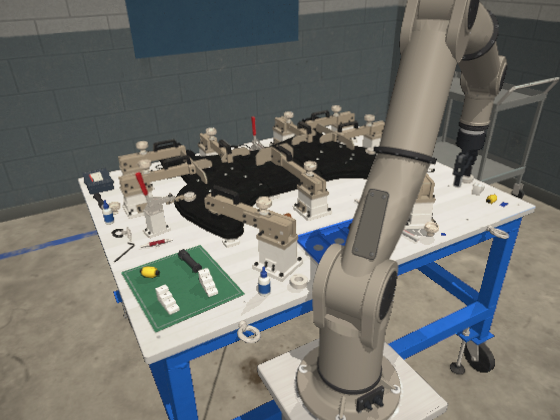

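The top view shows the blue tray at (341,223), with a torch in the bay at (367,226). The bays at (315,223) and (340,223) are empty, so a block and the plug are missing.

On the mat at (183,210) are the plug at (161,187), the blocks at (165,233) and (199,228), and the spare torch at (197,188). The yellow thing at (523,237) and the block-like thing at (528,211) are off the mat, so they are look-alikes. The brown torch is at (300,164). The clamp is at (262,220), and the bottle is at (239,257).

```bash
python3 - <<'E'
from h import *
c=cam("top"); im=c["pixels"]; P=cloud(c); hsv=cv2.cvtColor(im,cv2.COLOR_RGB2HSV)
H,S,V=[hsv[...,i].astype(int) for i in range(3)]
box=np.zeros(im.shape[:2],bool)
def rect(m,z,name):
    cs,_=cv2.findContours(m.astype(np.uint8),0,2); k=np.vstack([x for x in cs if cv2.contourArea(x)>15]).reshape(-1,2)
    w=onplane(c,k,z)[:,:2]; r=cv2.minAreaRect((w*1000).astype(np.float32)); print(name,np.round(r[0],1),np.round(r[1],1),round(r[2],1)); return r
g=(H>60)&(H<90)&(S>100); g[:, 240:]=0; g[:160]=0; r=rect(g,.004,"mat")
b=(H>100)&(H<125)&(S>150); b[:,:298]=0;b[:,382:]=0;b[:192]=0;b[258:]=0; rect(b,.012,"tray")
y=(H>18)&(H<34)&(S>140)&(V>120); y[:,220:]=0;y[:160]=0; rect(y,.02,"yellow")
inm=cv2.fillPoly(np.zeros(im.shape[:2],np.uint8),[cv2.convexHull(np.argwhere(g)[:,::-1].astype(np.int32))],1)>0
mz=np.median(P[g][:,2]);print("mat z",mz)
d=(P[...,2]>mz+.006)&inm
n,l,s,ce=cv2.connectedComponentsWithStats(d.astype(np.uint8))
for i in range(1,n):
    if s[i,4]<20: continue
    q=P[l==i]; m=q.mean(0); r=cv2.minAreaRect((q[:,:2]*1000).astype(np.float32)); 
    A=np.c_[q[:,:2]-m[:2],np.ones(len(q))]; gr=np.linalg.lstsq(A,q[:,2],rcond=None)[0]
    print(ce[i].round(),s[i,4],np.round(r[0]),np.round(r[1]),round(r[2],1),"z",q[:,2].min().round(3),q[:,2].max().round(3),"slope",gr[:2].round(2))
# clamp, bottle etc by height
q=P[200:250,240:290].reshape(-1,3); k=q[q[:,2]>.19]; print("clamp",k.min(0).round(3),k.max(0).round(3))
q=P[245:268,230:250].reshape(-1,3); k=q[q[:,2]>.04]; print("bottle",k.min(0).round(3),k.max(0).round(3))
for uv in [(315,223),(340,223),(367,226)]: print(uv,onplane(c,[uv],.004).round(3), P[uv[1],uv[0]].round(3))
a=cv2.resize(im[160:270,135:245],None,fx=5,fy=5,interpolation=cv2.INTER_CUBIC); save("mat.png",a)
o=bot.get_obs()
E
```

```text
mat [544.1 219.9] [304.9 263.9] 4.6
tray [ 482.1 -325.3] [262.3 186.3] 88.5
yellow [622.1 295. ] [43.3 30.7] 55.3
mat z 0.004617066826234195
[231. 181.] 220 [513. -27.] [372.  40.] 29.8 z 0.069 1.386 slope [-3.04  0.08]
[197. 188.] 238 [488.  63.] [435.  78.] 38.2 z 0.011 1.386 slope [ 0.39 -4.95]
[161. 188.] 127 [484. 111.] [512.  32.] 52.6 z 0.011 1.386 slope [-0.93 -2.42]
[199. 228.] 244 [404.  52.] [323.  80.] 54.1 z 0.011 1.386 slope [-0.21 -4.63]
[163. 233.] 241 [391. 112.] [432.  80.] 66.5 z 0.011 1.386 slope [ 0.48 -3.52]
clamp [ 0.341 -0.102  0.21 ] [ 0.537 -0.032  1.386]
bottle [ 0.341 -0.102  0.041] [0.394 0.037 1.386]
(315, 223) [[ 0.488 -0.239  0.004]] [ 0.488 -0.239  0.006]
(340, 223) [[ 0.485 -0.326  0.004]] [ 0.485 -0.326  0.004]
(367, 226) [[ 0.472 -0.42   0.004]] [ 0.47  -0.414  0.027]
```

View pics/mat.png

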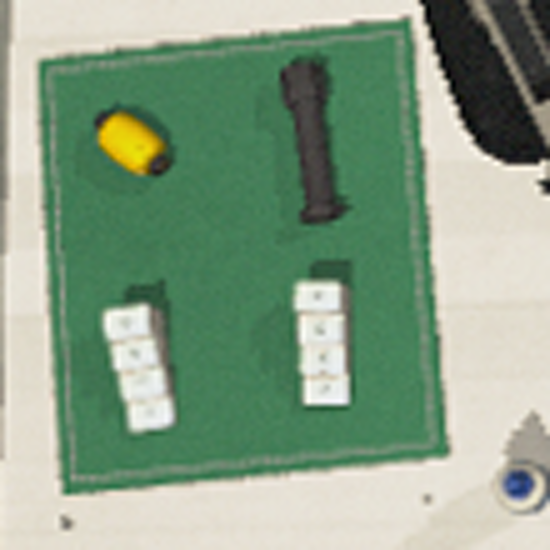

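The crop shows the yellow plug at crop (135,142), the torch at (315,140) and two equal four-step blocks at (138,368) and (323,342). Either block fits the description. Some depth pixels are empty, so I'll filter those and measure again.

```bash
python3 - <<'E'
from h import *
c=cam("top"); im=c["pixels"]; P=cloud(c); ok=(c["depth"]>0)
def comp(x0,x1,y0,y1,zmin,name):
    m=np.zeros(ok.shape,bool); m[y0:y1,x0:x1]=1; m&=ok&(P[...,2]>zmin)&(P[...,2]<.5)
    n,l,s,ce=cv2.connectedComponentsWithStats(m.astype(np.uint8))
    i=1+np.argmax(s[1:,4]); q=P[l==i]; mm=q.mean(0); r=cv2.minAreaRect((q[:,:2]*1000).astype(np.float32))
    e,v=np.linalg.eigh(np.cov(q[:,:2].T)); a=v[:,1]; a=a*np.sign(a[0]); t=(q[:,:2]-mm[:2])@a
    prof=[q[(t>=x)&(t<x+.01),2].mean().round(3) for x in np.arange(-.06,.06,.01) if ((t>=x)&(t<x+.01)).sum()]
    print(name,s[i,4],"mean",mm.round(3),"rect",np.round(r[0],1),np.round(r[1],1),round(r[2],1),"axis deg",np.degrees(np.arctan2(a[1],a[0])).round(1),"prof",prof, "zmax",q[:,2].max().round(3),"bb",q.min(0).round(3),q.max(0).round(3))
comp(150,178,174,205,.011,"plug");comp(150,180,213,253,.011,"blkL");comp(188,212,208,248,.011,"blkR");comp(186,210,165,210,.011,"torch")
comp(240,292,195,253,.03,"stand");comp(232,250,245,268,.03,"bottle");comp(262,285,248,268,.008,"ring"); comp(355,377,205,247,.016,"torchbay")
q=P[130:253,215:300].reshape(-1,3);q=q[ok[130:253,215:300].ravel()];
for z in(.1,.15,.2,.21):
    k=q[(q[:,2]>z)];print(z,k.min(0).round(3),k.max(0).round(3))
# grey dots on tray floor
hsv=cv2.cvtColor(im,cv2.COLOR_RGB2HSV)
for x0,x1 in((305,326),(330,351)):
    m=(hsv[210:236,x0:x1,1]<150); v,u=np.nonzero(m); print("dot",u.mean()+x0,v.mean()+210,len(u),onplane(c,[(u.mean()+x0,v.mean()+210)],.004).round(4))
E
```

```text
plug 128 mean [0.62  0.289 0.031] rect [622.1 291.1] [59.2 29.2] 45.1 axis deg 45.5 prof [np.float64(0.024), np.float64(0.029), np.float64(0.033), np.float64(0.035), np.float64(0.033), np.float64(0.03), np.float64(0.026)] zmax 0.042 bb [0.599 0.267 0.011] [0.643 0.315 0.042]
blkL 231 mean [0.466 0.281 0.031] rect [463.1 281.7] [80.9 29.3] 8.2 axis deg 6.9 prof [np.float64(0.016), np.float64(0.017), np.float64(0.02), np.float64(0.026), np.float64(0.029), np.float64(0.032), np.float64(0.037), np.float64(0.042), np.float64(0.041)] zmax 0.052 bb [0.424 0.263 0.011] [0.505 0.3   0.052]
blkR 241 mean [0.479 0.155 0.031] rect [478.1 156.1] [33.  79.6] 86.8 axis deg -3.4 prof [np.float64(0.016), np.float64(0.017), np.float64(0.02), np.float64(0.027), np.float64(0.029), np.float64(0.035), np.float64(0.037), np.float64(0.044), np.float64(0.042)] zmax 0.051 bb [0.439 0.139 0.011] [0.517 0.174 0.051]
torch 236 mean [0.619 0.164 0.027] rect [617.8 165.2] [113.   31.9] 8.5 axis deg 7.8 prof [np.float64(0.026), np.float64(0.027), np.float64(0.026), np.float64(0.027), np.float64(0.026), np.float64(0
[... 1062 characters left out ...]
0.474 -0.409  0.028] rect [ 472.3 -411.5] [111.2  31.4] 12.9 axis deg 13.3 prof [np.float64(0.029), np.float64(0.028), np.float64(0.027), np.float64(0.027), np.float64(0.028), np.float64(0.027), np.float64(0.027), np.float64(0.027), np.float64(0.029), np.float64(0.03), np.float64(0.029), np.float64(0.028)] zmax 0.04 bb [ 0.418 -0.438  0.017] [ 0.525 -0.385  0.04 ]
0.1 [ 0.411 -0.128  0.1  ] [0.751 0.061 0.23 ]
0.15 [ 0.416 -0.119  0.152] [0.743 0.057 0.23 ]
0.2 [ 0.492 -0.076  0.201] [0.706 0.038 0.23 ]
0.21 [ 0.492 -0.076  0.21 ] [0.706 0.035 0.23 ]
dot 314.5731707317073 222.65853658536585 82 [[ 0.489  -0.2376  0.004 ]]
dot 338.7682926829268 222.90243902439025 82 [[ 0.4858 -0.3215  0.004 ]]
```

The sizes agree with those given: block 80×30 mm, plug 59×29 mm, torches 112×32 mm, and bay centres 84 mm apart. The bench plan is:
- **Block:** take the right-hand one at (0.478, 0.156), which has its tall end at +x.
- **Plug:** take it at (0.622, 0.291), lying at 45°.
- **Bays:** left (0.489, -0.238), middle (0.487, -0.323).

Now a helper that turns world goals into row values.

```bash
cat >> h.py <<'E'
from scipy.spatial.transform import Rotation as R
def to(*goals):   # goals (x,y,z,heading of tool x, deg) -> shifts in tool axes, cm, and spin
    o=bot.get_obs(); w,x,y,z=o["tool_rot"]; M=R.from_quat([x,y,z,w]).as_matrix(); h=np.degrees(np.arctan2(M[1,0],M[0,0]))
    print("t",round(o["t"],2),"tcp",np.round(o["eef_pos"],4),"head",h.round(2),"q7",round(o["q"][6],2))
    for g in goals: print(g,((M.T@(np.array(g[:3])-o["eef_pos"]))*100).round(1),round(np.radians((h-g[3]+180)%360-180),3))
E
python3 -c "
from h import *
to((.277,-.616,.32,24),(.45,-.48,.32,20),(.58,-.2,.32,10),(.54,.05,.32,0),(.488,.155,.25,-3.3))"
```

```text
t 0.2 tcp [ 0.2769 -0.6152  0.2307] head 24.23 q7 -0.08
(0.277, -0.616, 0.32, 24) [-0.   0.1 -8.9] 0.004
(0.45, -0.48, 0.32, 20) [21.3 -5.2 -8.9] 0.074
(0.58, -0.2, 0.32, 10) [ 44.7 -25.4  -8.9] 0.248
(0.54, 0.05, 0.32, 0) [ 51.3 -49.9  -8.9] 0.423
(0.488, 0.155, 0.25, -3.3) [ 50.9 -61.6  -1.9] 0.48
```

```bash
python3 -m jog '[[0,0,-4,0],[0,0,-8,0],[0,0,-9,0],[4,-1,-9,0.01],[8,-2,-9,0.03],[12,-3,-9,0.04],[16,-4,-9,0.06],[21,-5,-9,0.07],[24,-8,-9,0.1],[27,-10,-9,0.12],[30,-13,-9,0.14],[33,-15,-9,0.16],[36,-18,-9,0.18],[39,-20,-9,0.2],[42,-23,-9,0.23],[44.7,-25.4,-9,0.25],[44.7,-25.4,-9,0.25],[44.7,-25.4,-9,0.25]]' -1 && python3 -c "
from h import *
to((.58,-.2,.32,10),(.54,.05,.32,0),(.488,.155,.25,-3.3))"
```

```text
t: 1.7
eef_pos: [0.5815, -0.1973, 0.3212]
tool_rot: [-0.0, 0.996, 0.089, 0.0]
contact_force: [-0.5, -0.5, -0.6]
gripper_width: 1.004
grasp_force: 0.0
t 1.7 tcp [ 0.5815 -0.1973  0.3212] head 10.24 q7 -1.2
(0.58, -0.2, 0.32, 10) [-0.2  0.2  0.1] 0.004
(0.54, 0.05, 0.32, 0) [  0.3 -25.1   0.1] 0.179
(0.488, 0.155, 0.25, -3.3) [ -2.9 -36.3   7.1] 0.236
```

```bash
python3 -m jog '[[0,-4,0,0.03],[0,-8,0,0.06],[0.1,-12,0,0.09],[0.2,-16,0,0.12],[0.2,-20,0,0.15],[0.3,-24,0,0.18],[-0.5,-27,0,0.19],[-1.3,-30,1,0.21],[-2,-33,3,0.23],[-2.5,-35,5,0.236],[-2.9,-36.3,7.1,0.236],[-2.9,-36.3,7.1,0.236],[-2.9,-36.3,7.1,0.236],[-2.9,-36.3,7.1,0.236]]' && python3 - <<'E'
from h import *
to((.488,.155,.25,-3.3))
c=cam("wrist"); save("w1.png",c["pixels"]); P=cloud(c); ok=c["depth"]>0
print(c["pose"].round(3).tolist(),ok.mean())
m=ok&(P[...,2]>.011)&(P[...,2]<.06)&(abs(P[...,1]-.155)<.05)&(abs(P[...,0]-.478)<.07)
q=P[m]; r=cv2.minAreaRect((q[:,:2]*1000).astype(np.float32)); print(len(q),r,q.mean(0),q.max(0))
for x in np.arange(.43,.53,.01):
    k=q[abs(q[:,0]-x)<.002]; 
    if len(k): print(x.round(2),np.median(k[:,2]).round(3),k[:,1].min().round(4),k[:,1].max().round(4))
E
```

```text
t: 2.87
eef_pos: [0.4908, 0.1502, 0.2512]
tool_rot: [0.0, 0.999, -0.033, 0.001]
contact_force: [0.5, -0.7, 0.8]
gripper_width: 1.001
grasp_force: 0.0
t 2.87 tcp [0.4908 0.1502 0.2512] head -3.78 q7 -2.13
(0.488, 0.155, 0.25, -3.3) [-0.3 -0.5  0.1] -0.008
[[-0.066, -0.952, -0.299, 0.567], [-0.998, 0.063, 0.02, 0.146], [-0.0, 0.299, -0.954, 0.393], [0.0, 0.0, 0.0, 1.0]] 0.9960671768707483
1833 ((475.84814453125, 157.639404296875), (30.020050048828125, 79.97401428222656), 89.1877212524414) [0.48119755 0.15747658 0.03140669] [0.51599596 0.17289185 0.0467464 ]
0.44 0.014 0.1439 0.1726
0.45 0.015 0.1433 0.1729
0.46 0.025 0.1429 0.1728
0.47 0.025 0.1435 0.172
0.48 0.035 0.1431 0.1717
0.49 0.035 0.1425 0.1721
0.5 0.045 0.1423 0.1717
0.51 0.045 0.1426 0.1719
```

View pics/w1.png

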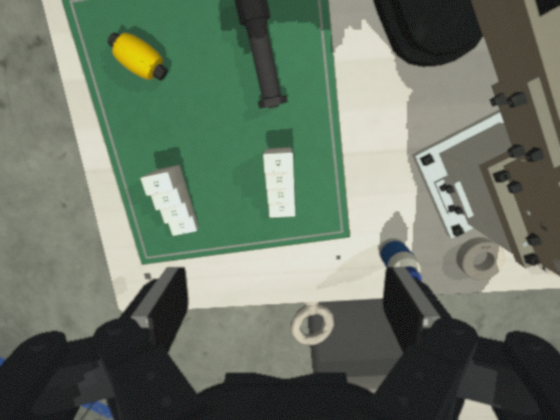

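The wrist view shows the block at about (280,183), clear of everything. It measures 30.0×80.0 mm, centred at (0.476, 0.1575) and turned about -1°. I'll descend 10 mm toward the tall end.

```bash
python3 -c "
from h import *
to((.486,.1575,.1,-1.2),(.486,.1575,.012,-1.2))"
```

```text
t 2.92 tcp [0.4911 0.1503 0.2516] head -3.81 q7 -2.13
(0.486, 0.1575, 0.1, -1.2) [-0.6 -0.7 15.2] -0.046
(0.486, 0.1575, 0.012, -1.2) [-0.6 -0.7 24. ] -0.046
```

```bash
python3 -m jog '[[-0.4,-0.5,4,-0.046],[-0.6,-0.7,8,-0.046],[-0.6,-0.7,12,-0.046],[-0.6,-0.7,14,-0.046],[-0.6,-0.7,15,-0.046],[-0.6,-0.7,15.2,-0.046],[-0.6,-0.7,15.2,-0.046],[-0.6,-0.7,15.2,-0.046]]' && python3 -c "
from h import *
to((.486,.1575,.012,-1.2))"
```

```text
t: 3.58
eef_pos: [0.4856, 0.1596, 0.1001]
tool_rot: [-0.001, 1.0, -0.009, 0.002]
contact_force: [-0.1, -0.2, 0.1]
gripper_width: 0.998
grasp_force: 0.0
t 3.58 tcp [0.4856 0.1596 0.1001] head -1.04 q7 -2.2
(0.486, 0.1575, 0.012, -1.2) [0.  0.2 8.8] 0.003
```

```bash
python3 -m jog '[[0,0.1,3,0],[0,0.2,5.5,0],[0,0.2,7.5,0],[0,0.2,8.4,0],[0,0.2,8.8,0],[0,0.2,8.8,0],[0,0.2,8.8,0],[0,0.2,8.8,0]]' && python3 -m jog '[[0,0,0,0],[0,0,0,0],[0,0,0,0],[0,0,0,0],[0,0,0,0],[0,0,0,0],[0,0,0,0],[0,0,0,0],[0,0,0,0],[0,0,0,0]]' 1 70
```

```text
t: 4.25
eef_pos: [0.485, 0.1579, 0.0117]
tool_rot: [-0.0, 1.0, -0.009, 0.001]
contact_force: [-0.1, 0.1, -0.5]
gripper_width: 1.001
grasp_force: 0.0
t: 5.08
eef_pos: [0.4841, 0.1574, 0.0107]
tool_rot: [0.0, 1.0, -0.009, 0.0]
contact_force: [-1.1, -0.9, 6.1]
gripper_width: 0.337
grasp_force: 70.4
```

```bash
python3 -m jog '[[0,0,-0.3,0],[0,0,-1,0],[0,0,-2.5,0],[0,0,-5,0],[0,0,-8,0],[0,0,-11,0],[0,0,-14,0],[0,0,-17,0],[0,0,-20,0],[0,0,-23,0],[0,0,-26,0],[0,0,-28.5,0],[0,0,-30,0],[0,0,-30,0]]' && python3 -c "
from h import *
to((.497,-.323,.31,-1.7),(.497,-.323,.1,-1.7),(.497,-.323,.014,-1.7))"
```

```text
t: 6.25
eef_pos: [0.4849, 0.1581, 0.3139]
tool_rot: [-0.001, 1.0, -0.009, 0.003]
contact_force: [-0.5, 0.0, -4.1]
gripper_width: 0.338
grasp_force: 69.7
t 6.25 tcp [0.4849 0.1581 0.3139] head -0.98 q7 -2.08
(0.497, -0.323, 0.31, -1.7) [ 2.  48.1  0.3] 0.013
(0.497, -0.323, 0.1, -1.7) [ 1.9 48.1 21.3] 0.013
(0.497, -0.323, 0.014, -1.7) [ 1.9 48.1 29.9] 0.013
```

```bash
python3 -m jog '[[0,1,0,0],[0,3,0,0],[0,6,0,0],[0.3,9,0,0],[0.5,12,0,0],[0.7,15,0,0],[0.8,18,0,0],[0.9,21,0,0],[1,24,0,0],[1.1,27,0,0.01],[1.2,30,0,0.01],[1.4,33,0,0.01],[1.5,36,0,0.01],[1.7,39,0,0.01],[1.8,42,0,0.01],[1.9,45,0,0.01],[1.9,47,0,0.01],[1.9,48.1,0,0.01],[1.9,48.1,0,0.01],[1.9,48.1,0,0.01]]' && python3 - <<'E'
from h import *
c=cam("wrist"); save("w2.png",c["pixels"])
hsv=cv2.cvtColor(c["pixels"],cv2.COLOR_RGB2HSV); P=cloud(c)
m=(hsv[...,0]>100)&(hsv[...,0]<128)&(hsv[...,1]>130)&(c["depth"]>0)&(P[...,2]>.008)&(P[...,2]<.016)
q=P[m];print(len(q),q.min(0),q.max(0))
f=(c["depth"]>0)&(abs(P[...,2]-.004)<.004)&(hsv[...,1]<120)&(abs(P[...,0]-.488)<.03)
n,l,s,ce=cv2.connectedComponentsWithStats(f.astype(np.uint8))
for i in range(1,n):
    if s[i,4]>60: print("dot",ce[i].round(),s[i,4],P[l==i].mean(0).round(4))
to((.497,-.323,.1,-1.7),(.497,-.323,.014,-1.7))
E
```

```text
t: 7.92
eef_pos: [0.4937, -0.3231, 0.3087]
tool_rot: [-0.001, 1.0, -0.014, -0.001]
contact_force: [0.4, 0.8, -4.2]
gripper_width: 0.34
grasp_force: 69.7
1312 [ 0.40244457 -0.45414063  0.00800149] [ 0.55674225 -0.1923293   0.01599778]
dot [490. 157.] 191 [ 0.4891 -0.5931  0.004 ]
dot [142. 166.] 144 [ 0.4897 -0.13    0.0042]
dot [222. 166.] 503 [ 0.4865 -0.237   0.0034]
dot [285. 167.] 503 [ 0.4833 -0.3207  0.0033]
t 7.97 tcp [ 0.4943 -0.3221  0.3092] head -1.48 q7 -1.12
(0.497, -0.323, 0.1, -1.7) [ 0.3  0.1 20.9] 0.004
(0.497, -0.323, 0.014, -1.7) [ 0.3  0.1 29.5] 0.004
```

View pics/w2.png

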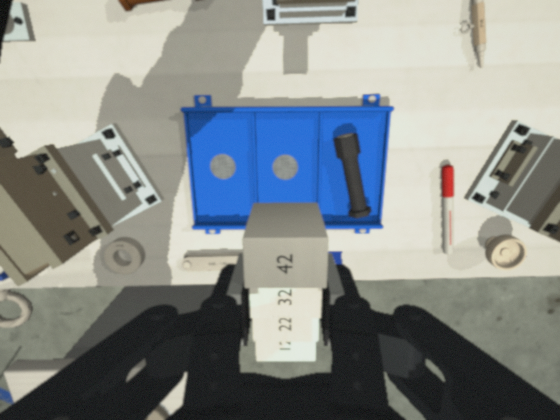

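The block is held level at (285,285), and the middle bay's dot at (285,167) measures (0.484, -0.321). I'm already above it within a few mm, so I'll lower.

```bash
python3 -m jog '[[0,0,2,0],[0,0,5,0],[0,0,8,0],[0,0,11,0],[0,0,14,0],[0,0,17,0],[0,0,20,0],[0,0,23,0],[0,0,25,0],[0,0,26.5,0],[0,0,27.5,0],[0,0,28.2,0],[0,0,28.6,0],[0,0,28.6,0],[0,0,28.6,0],[0,0,28.6,0]]' && python3 -c "
from h import *
to((.494,-.322,.012,-1.7))"
```

```text
t: 9.3
eef_pos: [0.4953, -0.3241, 0.0253]
tool_rot: [0.0, 1.0, -0.014, 0.001]
contact_force: [0.5, 0.6, -3.9]
gripper_width: 0.334
grasp_force: 69.7
t 9.3 tcp [ 0.4953 -0.3241  0.0253] head -1.56 q7 -1.12
(0.494, -0.322, 0.012, -1.7) [-0.1 -0.2  1.3] 0.003
```

```bash
python3 -m jog '[[0,-0.1,0.3,0],[0,-0.2,0.6,0],[0,-0.2,0.9,0],[0,-0.2,1.1,0],[0,-0.2,1.2,0],[0,-0.2,1.3,0],[0,-0.2,1.3,0],[0,-0.2,1.3,0]]'
```

```text
t: 9.97
eef_pos: [0.4946, -0.3219, 0.0113]
tool_rot: [0.0, 1.0, -0.014, -0.0]
contact_force: [0.3, 0.1, -4.2]
gripper_width: 0.34
grasp_force: 69.7
```

```bash
python3 -m jog '[[0,0,0.05,0],[0,0,0.1,0],[0,0,0.15,0],[0,0,0.2,0],[0,0,0.2,0],[0,0,0.2,0]]'
```

```text
t: 10.47
eef_pos: [0.4948, -0.322, 0.0107]
tool_rot: [0.0, 1.0, -0.014, 0.0]
contact_force: [-3.6, 1.8, 10.5]
gripper_width: 0.339
grasp_force: 71.7
```

The block is on the floor. I'll release it with the fingers kept inside the bay, then rise.

```bash
python3 -m jog '[[0,0,-0.1,0],[0,0,-0.1,0],[0,0,-0.1,0],[0,0,-0.1,0],[0,0,-0.1,0],[0,0,-0.2,0],[0,0,-0.6,0],[0,0,-1.5,0],[0,0,-3,0],[0,0,-6,0],[0,0,-10,0],[0,0,-14,0],[0,0,-18,0],[0,0,-22,0],[0,0,-26,0],[0,0,-30,0],[0,0,-30,0]]' -0.1 && python3 - <<'E'
from h import *
c=cam("wrist"); P=cloud(c); ok=c["depth"]>0
m=ok&(P[...,2]>.012)&(P[...,2]<.06)&(abs(P[...,1]+.322)<.03)&(abs(P[...,0]-.484)<.06)
q=P[m]; print(len(q),cv2.minAreaRect((q[:,:2]*1000).astype(np.float32)),q.max(0))
to((.51,0,.31,10),(.56,.15,.31,35),(.62,.29,.25,45.3))
E
```

```text
t: 11.88
eef_pos: [0.4978, -0.3238, 0.3195]
tool_rot: [0.003, 1.0, -0.014, 0.007]
contact_force: [0.2, -0.8, 0.2]
gripper_width: 0.553
grasp_force: 0.0
1355 ((487.0649108886719, -321.17633056640625), (29.983518600463867, 79.20703125), 88.61583709716797) [ 0.52689512 -0.3052347   0.04686376]
t 11.93 tcp [ 0.4966 -0.3231  0.3154] head -1.58 q7 -1.12
(0.51, 0, 0.31, 10) [  0.4 -32.3   0.4] -0.202
(0.56, 0.15, 0.31, 35) [  5.  -47.5   0.4] -0.638
(0.62, 0.29, 0.25, 45.3) [ 10.6 -61.7   6.4] -0.818
```

The block lies flat and centred in the middle bay: 80×30 mm seen, top at 0.046 m. Next is the plug.

```bash
python3 -m jog '[[0,-4,0,-0.02],[0,-8,0,-0.04],[0.1,-12,0,-0.06],[0.2,-16,0,-0.08],[0.3,-20,0,-0.1],[0.4,-24,0,-0.13],[0.4,-28,0,-0.16],[0.5,-32,0.3,-0.2],[1.5,-35.5,0.3,-0.28],[2.5,-39,0.3,-0.38],[3.5,-42.5,0.3,-0.48],[4.7,-46,0.4,-0.58],[5.8,-49.5,0.4,-0.66],[7,-53,1,-0.72],[8.5,-56.5,2,-0.77],[9.5,-59.5,4,-0.8],[10.4,-61.7,6.4,-0.818],[10.4,-61.7,6.4,-0.818],[10.4,-61.7,6.4,-0.818],[10.4,-61.7,6.4,-0.818]]' -1 && python3 - <<'E'
from h import *
c=cam("wrist"); save("w3.png",c["pixels"]); P=cloud(c); ok=c["depth"]>0
hsv=cv2.cvtColor(c["pixels"],cv2.COLOR_RGB2HSV)
m=ok&(P[...,2]>.009)&(P[...,2]<.06)&(np.hypot(P[...,0]-.621,P[...,1]-.29)<.045)
q=P[m]; r=cv2.minAreaRect((q[:,:2]*1000).astype(np.float32)); print(len(q),r,q.mean(0),q.max(0))
k=q[q[:,2]>.033]; e,v=np.linalg.eigh(np.cov(q[:,:2].T)); print("ridge",k.mean(0),"axis",np.degrees(np.arctan2(v[1,1],v[0,1])))
y=m&(hsv[...,0]>18)&(hsv[...,0]<34)&(hsv[...,1]>140); print("yellow",P[y].mean(0))
to((.62,.29,.1,45.3))
E
```

```text
t: 13.6
eef_pos: [0.6153, 0.2911, 0.2451]
tool_rot: [0.0, 0.923, 0.385, -0.001]
contact_force: [-0.2, -0.3, 0.6]
gripper_width: 0.999
grasp_force: 0.0
1261 ((619.40625, 292.6961975097656), (60.006107330322266, 32.01560974121094), 50.81783676147461) [0.62091089 0.29433987 0.03008288] [0.64287758 0.31934907 0.03691497]
ridge [0.61947035 0.29273062 0.03446773] axis 50.80303592536511
yellow [0.6204658  0.29389419 0.03117533]
t 13.65 tcp [0.6158 0.2907 0.2461] head 45.21 q7 -1.47
(0.62, 0.29, 0.1, 45.3) [ 0.2  0.3 14.6] -0.002
```

View pics/w3.png

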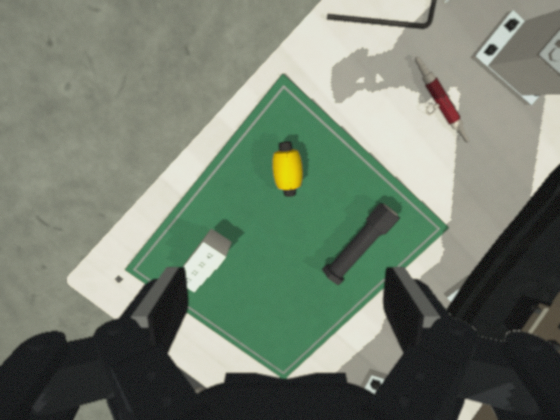

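The plug at (287,169) stands clear, well away from the block at (208,258) and the torch at (362,243). It measures exactly 60×32 mm, centred at (0.619, 0.2925), with its axis at 50.8°.

```bash
python3 -c "
from h import *
to((.6195,.2925,.09,50.8))"
```

```text
t 13.65 tcp [0.6158 0.2907 0.2461] head 45.21 q7 -1.47
(0.6195, 0.2925, 0.09, 50.8) [ 0.4  0.1 15.6] -0.098
```

```bash
python3 -m jog '[[0.2,0,4,-0.05],[0.4,0.1,8,-0.098],[0.4,0.1,12,-0.098],[0.4,0.1,14.5,-0.098],[0.4,0.1,15.4,-0.098],[0.4,0.1,15.6,-0.098],[0.4,0.1,15.6,-0.098],[0.4,0.1,15.6,-0.098],[0.4,0.1,15.6,-0.098]]' && python3 -c "
from h import *
to((.6195,.2925,.01,50.8))"
```

```text
t: 14.4
eef_pos: [0.6205, 0.295, 0.0922]
tool_rot: [-0.0, 0.903, 0.43, 0.002]
contact_force: [-0.7, 0.4, -0.4]
gripper_width: 1.004
grasp_force: 0.0
t 14.4 tcp [0.6205 0.295  0.0922] head 50.9 q7 -1.45
(0.6195, 0.2925, 0.01, 50.8) [-0.3  0.1  8.2] 0.002
```

```bash
python3 -m jog '[[-0.1,0,3,0],[-0.2,0.1,5.5,0],[-0.3,0.1,7,0],[-0.3,0.1,7.9,0],[-0.3,0.1,8.2,0],[-0.3,0.1,8.2,0],[-0.3,0.1,8.2,0],[-0.3,0.1,8.2,0]]' && python3 -m jog '[[0,0,0,0],[0,0,0,0],[0,0,0,0],[0,0,0,0],[0,0,0,0],[0,0,0,0],[0,0,0,0],[0,0,0,0],[0,0,0,0],[0,0,0,0]]' 1 35
```

```text
t: 15.07
eef_pos: [0.6188, 0.292, 0.0088]
tool_rot: [-0.0, 0.903, 0.43, 0.001]
contact_force: [-0.1, 0.7, 0.9]
gripper_width: 0.998
grasp_force: 0.0
t: 15.9
eef_pos: [0.6179, 0.2914, 0.0077]
tool_rot: [0.0, 0.903, 0.43, 0.0]
contact_force: [-0.9, -1.3, 6.2]
gripper_width: 0.351
grasp_force: 34.7
```

```bash
python3 -m jog '[[0,0,-0.3,0],[0,0,-1,0],[0,0,-2.5,0],[0,0,-5,0],[0,0,-8,0],[0,0,-11,0],[0,0,-14,0],[0,0,-17,0],[0,0,-20,0],[0,0,-23,0],[0,0,-26,0],[0,0,-28.5,0],[0,0,-30,0],[0,0,-30,0],[0,0,-30,0]]' && python3 -c "
from h import *
to((.57,.15,.31,38),(.51,0,.31,10),(.4875,-.237,.31,-1.7))"
```

```text
t: 17.15
eef_pos: [0.6178, 0.2915, 0.3088]
tool_rot: [-0.0, 0.903, 0.43, 0.001]
contact_force: [0.0, -0.6, -0.3]
gripper_width: 0.356
grasp_force: 34.8
t 17.15 tcp [0.6178 0.2915 0.3088] head 50.93 q7 -1.37
(0.57, 0.15, 0.31, 38) [-14.    5.2  -0.1] 0.226
(0.51, 0, 0.31, 10) [-29.4  10.   -0.2] 0.714
(0.4875, -0.237, 0.31, -1.7) [-49.3  23.2  -0.2] 0.919
```

```bash
python3 -m jog '[[-1,0.4,0,0.02],[-3,1.1,0,0.05],[-6,2.2,0,0.1],[-9,3.3,0,0.15],[-12,4.4,0,0.2],[-15,5.4,0,0.26],[-18,6.4,0,0.35],[-21,7.3,0,0.44],[-24,8.3,0,0.53],[-27,9.2,0,0.62],[-29.4,10,0,0.7],[-32,11.7,0,0.74],[-35,13.7,0,0.78],[-38,15.7,0,0.82],[-41,17.7,0,0.86],[-44,19.7,0,0.89],[-47,21.6,0,0.91],[-48.5,22.7,0,0.919],[-49.3,23.2,0,0.919],[-49.3,23.2,0,0.919]]' && python3 - <<'E'
from h import *
to((.4875,-.237,.31,-1.7),(.4875,-.237,.022,-1.7))
c=cam("wrist"); save("w4.png",c["pixels"])
E
```

```text
t: 18.82
eef_pos: [0.4852, -0.2399, 0.3059]
tool_rot: [-0.0, 1.0, -0.017, -0.001]
contact_force: [-0.3, 0.3, -1.1]
gripper_width: 0.354
grasp_force: 34.8
t 18.82 tcp [ 0.4852 -0.2399  0.3059] head -2.0 q7 -1.27
(0.4875, -0.237, 0.31, -1.7) [ 0.2 -0.3 -0.4] -0.005
(0.4875, -0.237, 0.022, -1.7) [ 0.3 -0.3 28.4] -0.005
```

View pics/w4.png

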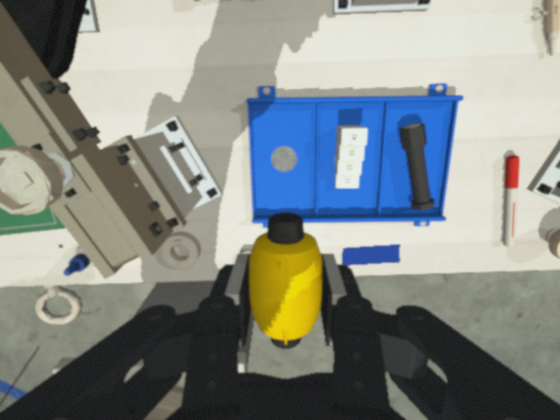

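The plug is held straight at (286,285). The block at (350,157) and the torch at (417,165) are undisturbed, and the left bay is empty with its dot at (284,158). I'll lower the plug there.

```bash
python3 -m jog '[[0,0,2,0],[0.1,-0.1,5,0],[0.2,-0.2,8,0],[0.2,-0.2,11,0],[0.2,-0.2,14,0],[0.2,-0.2,17,0],[0.2,-0.2,20,0],[0.2,-0.2,23,0],[0.2,-0.2,25,0],[0.2,-0.2,26.5,0],[0.2,-0.2,27.5,0],[0.2,-0.2,28.2,0],[0.2,-0.2,28.5,0],[0.2,-0.2,28.5,0],[0.2,-0.2,28.5,0],[0.2,-0.2,28.5,0]]' && python3 -c "
from h import *
to((.4875,-.237,.0095,-1.7))"
```

```text
t: 20.2
eef_pos: [0.4899, -0.2359, 0.0233]
tool_rot: [0.0, 1.0, -0.015, 0.001]
contact_force: [0.6, -0.8, -0.6]
gripper_width: 0.351
grasp_force: 34.8
t 20.2 tcp [ 0.4899 -0.2359  0.0233] head -1.73 q7 -1.31
(0.4875, -0.237, 0.0095, -1.7) [-0.2  0.1  1.4] -0.001
```

```bash
python3 -m jog '[[0,0,0.3,0],[0,0,0.6,0],[0,0,0.9,0],[0,0,1.1,0],[0,0,1.2,0],[0,0,1.3,0],[0,0,1.35,0],[0,0,1.4,0],[0,0,1.45,0],[0,0,1.45,0],[0,0,1.45,0]]'
```

```text
t: 21.12
eef_pos: [0.4892, -0.2357, 0.0079]
tool_rot: [0.0, 1.0, -0.015, 0.0]
contact_force: [-0.8, 0.9, 0.3]
gripper_width: 0.348
grasp_force: 34.8
```

```bash
python3 -m jog '[[0,0,0.05,0],[0,0,0.1,0],[0,0,0.15,0],[0,0,0.15,0],[0,0,0.15,0]]'
```

```text
t: 21.53
eef_pos: [0.4893, -0.2358, 0.0076]
tool_rot: [0.0, 1.0, -0.015, 0.0]
contact_force: [-4.1, 2.6, 13.1]
gripper_width: 0.355
grasp_force: 35.9
```

The plug is touching the floor, so I'll release and rise.

```bash
python3 -m jog '[[0,0,-0.1,0],[0,0,-0.1,0],[0,0,-0.1,0],[0,0,-0.1,0],[0,0,-0.1,0],[0,0,-0.1,0],[0,0,-0.6,0],[0,0,-1.5,0],[0,0,-3,0],[0,0,-6,0],[0,0,-10,0],[0,0,-14,0],[0,0,-18,0],[0,0,-22,0],[0,0,-26,0],[0,0,-28,0],[0,0,-28,0],[0,0,-28,0],[0,0,-28,0],[0,0,-28,0]]' -0.1 && python3 - <<'E'
from h import *
c=cam("wrist"); save("w5.png",c["pixels"]); P=cloud(c); ok=c["depth"]>0
for n,x,y in(("plug",.4875,-.237),("block",.487,-.322),("torch",.473,-.411)):
    m=ok&(P[...,2]>.013)&(P[...,2]<.06)&(abs(P[...,1]-y)<.035)&(abs(P[...,0]-x)<.06)
    q=P[m]; print(n,cv2.minAreaRect((q[:,:2]*1000).astype(np.float32)),q.max(0).round(4))
E
```

```text
t: 23.2
eef_pos: [0.4882, -0.2354, 0.285]
tool_rot: [-0.0, 1.0, -0.015, -0.001]
contact_force: [-0.2, 0.3, -0.6]
gripper_width: 0.55
grasp_force: 0.0
plug ((491.04473876953125, -235.22129821777344), (31.624704360961914, 59.28523254394531), 89.01702880859375) [ 0.5208 -0.2193  0.037 ]
block ((486.63690185546875, -321.15692138671875), (30.82137680053711, 79.9965591430664), 88.82554626464844) [ 0.5268 -0.305   0.0468]
torch ((471.8510437011719, -409.65521240234375), (109.0317611694336, 31.78013038635254), 12.776944160461426) [ 0.5269 -0.3827  0.0331]
```

View pics/w5.png

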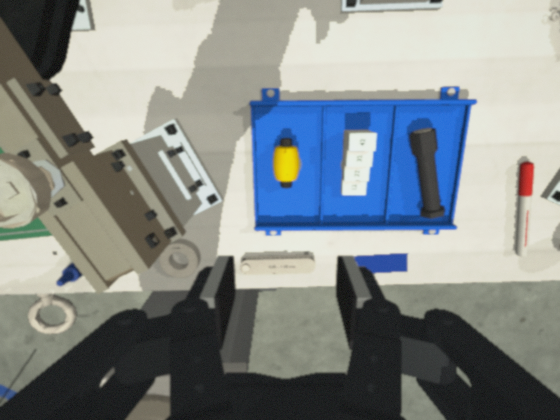

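The plug at (287,163), block at (358,162) and torch at (428,172) lie flat, one to a bay and near centre. The bystanders are where they were.

```bash
python3 -c "
from station import bot
print(bot.hand_in())"
```

```text
the job is handed in; nothing more can be done
None
```

The kit is complete and handed in: plug in the left bay, step block in the middle, and the torch untouched in the right, with the spare torch and block left on the mat (about 23 s of the 64 s used); no verdict came back.

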